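Roll down a proud cap strip on a tube rack

TASK

The cap strip along the near edge (the robot's side) of the grey metal tube rack is standing proud of its tubes. Take the spring-loaded hand roller from its rest and roll it along the strip with firm pressure until all six caps are down flat, level with the two strips beside it; then hang the roller back upright in its rest. Touch the rack with the roller only, not with the gripper, and leave the bottles, beaker and dish standing where they are.

Things in the scene. Friction and masses are not known exactly. Their poses are not given: they have to be found in the camera images.
- rack: Grey metal tube rack fixed to the bench, 92 x 146 mm block on a 104 x 158 mm foot, its top 54 mm above the bench. Origin: centre of its underside; z up, y along three strips of white caps at x = -28, 0 and 28 mm. Those at 0 and 28 are seated, tops 58 mm above the bench; the edge strip at x = -28 stands 4 to 6 mm higher and is to be seated.
- strip_mid (a point): Point at the middle of the edge strip, at the height its top has when seated flat (58 mm above the bench); axes as the rack's. The strip is 16 mm wide (x) and 131 mm long (y): six caps with centres at y = -55, -33, -11, 11, 33, 55 mm.
- cap1 (a joint): How far the edge strip's cap 1 (at y = -55 mm on the rack) is pressed down, m: 0 fully raised, 0.006 fully seated, its stop. It starts between 0 and 0.002, takes 5 N to push and stays where it is left.
- cap2 (a joint): How far the edge strip's cap 2 (at y = -33 mm on the rack) is pressed down, m: 0 fully raised, 0.006 fully seated, its stop. It starts between 0 and 0.002, takes 5 N to push and stays where it is left.
- cap3 (a joint): How far the edge strip's cap 3 (at y = -11 mm on the rack) is pressed down, m: 0 fully raised, 0.006 fully seated, its stop. It starts between 0 and 0.002, takes 5 N to push and stays where it is left.
- cap4 (a joint): How far the edge strip's cap 4 (at y = 11 mm on the rack) is pressed down, m: 0 fully raised, 0.006 fully seated, its stop. It starts between 0 and 0.002, takes 5 N to push and stays where it is left.
- cap5 (a joint): How far the edge strip's cap 5 (at y = 33 mm on the rack) is pressed down, m: 0 fully raised, 0.006 fully seated, its stop. It starts between 0 and 0.002, takes 5 N to push and stays where it is left.
- cap6 (a joint): How far the edge strip's cap 6 (at y = 55 mm on the rack) is pressed down, m: 0 fully raised, 0.006 fully seated, its stop. It starts between 0 and 0.002, takes 5 N to push and stays where it is left.
- roller_grip (a point): Centre of the upright square handle (26 x 26 mm, 52 mm tall) of the spring-loaded hand roller (136 mm tall, 0.25 kg). z up along the handle, x the way the wheel rolls, y along its axle; handle sides face x and y. The handle reaches 26 mm above this point; the flange's top is 26 mm and the wheel's bottom 108 mm below it. It starts in the rest, axes about parallel to the rest's.
- roller: The same roller; origin at the centre of the underside of its flange (72 (x) x 64 (y) x 6 mm), 32 mm below the handle's centre; axes as roller_grip. Below the flange hangs a sprung fork, 40 mm wide over its axle ends, with a rubber wheel 48 mm in diameter and 24 mm wide.
- plunger (a joint): How far the roller's spring is pressed in, m: 0 free, 0.008 at its stop; the wheel presses with 8 N when it just starts to give and 16 N at the stop.
- wheel (a joint): Turn of the roller's wheel about its axle, rad, 0 at the start; it turns freely, either way.
- rest_top (a point): Centre of the opening in the top of the roller rest, 84 mm above the bench, z up. The rest is a grey frame fixed to the bench, 112 (x) x 94 (y) mm. The roller's wheel and fork go down through the opening, 58 (x) x 48 (y) mm, and its flange lies on the top, with the handle's centre 32 mm above this point.
- indicator: Bystander, loose: small white-capped glass indicator bottle, 47 mm across, 79 mm tall. Origin: centre of its underside.
- petri: Bystander, loose: low glass petri dish, 69 mm across, 15 mm tall. Origin: centre of its underside.
- waste_beaker: Bystander, loose: glass beaker, 69 mm across, 82 mm tall. Origin: centre of its underside.
- dark_bottle: Bystander, loose: small dark reagent bottle, 51 mm across, 93 mm tall. Origin: centre of its underside.
Mind the look-alikes: they are no part of the job. Leave any green, pink or red look-alike of the roller alone.

How it is judged:
On the way, in this order (a step that is already met when the one before it is completed fails the run):
1. the roller is lifted out of its rest (z of roller_grip in the frame of rest_top above 0.12 m), for 0.1 s.
2. the roller's wheel, pressed on the rack, has rolled a net 48 mm or more (2 rad) in either direction ((value of joint wheel above 2 rad or value of joint wheel below -2 rad) and contact force between rack and anything else above 2 N), for 0.04 s.
3. all six caps of the edge strip are seated (value of joint each of cap1, cap2, cap3, cap4, cap5, cap6 above 0.0045 m), for 0.2 s.
At the end, for the whole second after the job is handed in: All six caps of the edge strip are within 1.5 mm of fully seated (joints above 0.0045), and the roller hangs in its rest by its flange: handle centre within 15 mm of the opening's centre in plan and 27 to 37 mm above it, upright within 0.1 rad (all of step 3 and z of roller_grip in the frame of rest_top between 0.027 and 0.037 m and horizontal distance between roller_grip and rest_top below 0.015 m and angle between roller_grip's own z axis and vertical below 0.1 rad); the robot touches nothing.
It fails at once if the gripper or arm touches the rack or its caps (contact force between any of the fingers, the arm and rack above 1 N).
It fails at once if a bystander is moved more than 30 mm or knocked over (distance of any of indicator, petri, waste_beaker, dark_bottle from where it was at the start of the episode above 0.03 m or angle between any of indicator, petri, waste_beaker, dark_bottle's own z axis and vertical above 0.5 rad).
It also fails if it takes over 54 s, if anything falls off the work surface, if the arm or the gripper's body presses on something with over 40 N, if the wrist force passes 120 N, or if a joint passes its speed limit or range.

ROBOT

A 7-joint arm with a two-finger parallel gripper is mounted at the origin on a cart in front of the work surface, level with it; the furniture and walls round the work are solid. World frame = base frame: x ahead of the robot, y to its left, z up, the work surface at z = 0. Lengths are in m, angles in rad, forces in N, time in s.
With the tool pointing down it reaches from about 0.4 to 0.925 m from the base axis. Payload 5.6 kg.
Tool frame: the origin (TCP) lies on the centre line of the jaws, within the pads' length; the fingertips stand 19 mm ahead of it and the grasp point (between the pads) is the TCP; y points along the fingers, z is the direction in which the jaws open and shut, and the axes are right-handed (so a half turn about y gives the same grasp; the last joint's range is limited). The gripper opens to 85 mm and grips with 20 to 120 N. Pads are 22 mm wide; open, the fingers measure 114 mm over their backs; the gripper's body (76 mm by 85 mm) begins 54 mm behind the grasp point. The pads swing forward as they close: fully open they stand 13 mm farther back than shut.
Start: joints at [-1.209, 0.468, -0.012, 1.603, 0.006, 1.071, -0.056], TCP at [0.256, 0.597, 0.25] pointing down, gripper open.
Joint ranges: [-2.53, 2.53], [-0.31, 2.02], [-1.57, 1.55], [0.28, 2.44], [-1.29, 4.43], [0.15, 1.84], [-2.92, 2.92]. Speed limits (rad/s): [2.57, 2.57, 3.14, 3.14, 3.14, 3.14, 3.14].

INTERFACE

Orientations are given as [roll, pitch, yaw] about the fixed x, y, z axes, in that order (R = Rz(yaw) Ry(pitch) Rx(roll)).
In Python, from rig import * gives the robot as it stands.
- The arm moves only by the shell command python3 -m pendant 'ROWS' [FORCE]. ROWS is JSON, a list of rows, each an object with "offset": the shift along the tool's x, y, z in m, a list of three; "delta_rot": the turn, a rotation vector about the tool's x, y, z in rad, a list of three; "claw": the opening, from 0 (shut) to 1 (fully open). In form: [{"offset": [dx, dy, dz], "delta_rot": [ax, ay, az], "claw": claw}, ...]. A call has 1 to 20 rows; each row shifts and turns the pose as measured when the row begins, along the tool's axes as they then stand; what a row does not reach is not made up. A row lasts 1/8 s, in which the tool goes at most 62.5 mm and 10.7 degrees, less where a joint would pass 70% of its speed; a pose out of reach is approached as far as the arm can. A call with a gripper value outside its range is refused whole. The fingers move at their own pace and stop on an object; FORCE is the grip in N (left out, the last holds). Time passes only in rows, so rows that do not move let the fingers close. It gives the time, the measured TCP pose, the force and the opening at its end, in the units of the state.
- read_state(): the state, without advancing time (a new reading comes with each control period).
- get_image(name): name is "scene" or "side" or "wrist"; returns a dict with "frame" (480x640x3 uint8, red, green, blue), "range_z" (480x640 float32, m along the optical axis (not along the pixel's ray), 0 where there is no reading), "camera_matrix" (3x3 intrinsics, pixels), "cam_to_world" (4x4, takes a point from camera to world coordinates); the wrist camera has in their place "hand_eye" (4x4, takes a point from camera to tool coordinates, whose origin is the TCP and whose axes are the tool frame's). Camera axes: x right, y up, looking along -z (the intrinsics and any distortion apply to the point x, -y, -z); pixel columns grow to the right and rows downward; lengths in m; the calibration is good to about 2 mm. A picture is of the moment at which its call begins: read the wrist's pose just before it.
- sign_off(): hands the job in, once; it reports no verdict.
The state is a dict: "clock": time; "qpos": joint angles; "joint_vel": joint speeds; "joint_efforts": joint torques, N m; "ee_pos": TCP position; "orientation": TCP orientation; "force": force on the tool from outside, world axes, zero at the start; "torque": the same for the moment, N m; "opening": finger opening in m.
Only numpy, scipy, OpenCV 4.12 (cv2) and the standard library are available. Lean on these libraries where they do the work, as an engineer would, in place of code of your own. Each camera call takes 0.05 s, during which the arm holds its last target.

## Working session

There is one attempt and no reset: what is moved stays moved. The work goes in short steps, Python scripts to look and compute and a shell command to move; the robot and the scene stay as the last step left them, time stands still between calls to the robot, and variables do not carry over. Pictures are saved under pics/ and viewed, and the job is handed in when it is done.

```bash
mkdir -p pics; ls
python3 - <<'E'
from rig import *
import cv2,numpy as np
s=read_state(); print({k:np.round(v,3).tolist() for k,v in s.items()})
for n in ["scene","side"]:
    d=get_image(n); cv2.imwrite(f"pics/{n}0.png",d["frame"][:,:,::-1])
    np.savez(f"pics/{n}0.npz",**d)
    print(n,d["camera_matrix"].tolist(),np.round(d["cam_to_world"],3).tolist(),d.keys())
E
```

```text
pics
{'clock': 0.0, 'qpos': [-1.209, 0.468, -0.012, 1.604, 0.006, 1.071, -0.056], 'joint_vel': [0.0, 0.001, -0.001, 0.0, -0.0, -0.0, -0.0], 'joint_efforts': [0.001, -53.239, 0.022, -25.13, 0.011, 0.008, 0.0], 'ee_pos': [0.256, 0.597, 0.249], 'orientation': [-1.573, -0.0, -0.405], 'force': [0.432, 0.131, 0.119], 'torque': [-0.004, 0.003, 0.025], 'opening': 0.085}
scene [[539.8573676294873, 0.0, 321.66295789464147], [0.0, 539.8573676294873, 236.44855620467388], [0.0, 0.0, 1.0]] [[0.621, 0.34, -0.706, -0.128], [-0.784, 0.263, -0.562, -0.539], [-0.006, 0.903, 0.43, 0.5], [0.0, 0.0, 0.0, 1.0]] dict_keys(['frame', 'range_z', 'camera_matrix', 'cam_to_world'])
side [[496.7162884434011, 0.0, 327.2005479785409], [0.0, 496.7162884434011, 239.2726421574552], [0.0, 0.0, 1.0]] [[-0.882, -0.39, 0.266, 0.796], [0.472, -0.726, 0.501, 0.448], [-0.002, 0.567, 0.824, 0.893], [0.0, 0.0, 0.0, 1.0]] dict_keys(['frame', 'range_z', 'camera_matrix', 'cam_to_world'])
```

View pics/scene0.png

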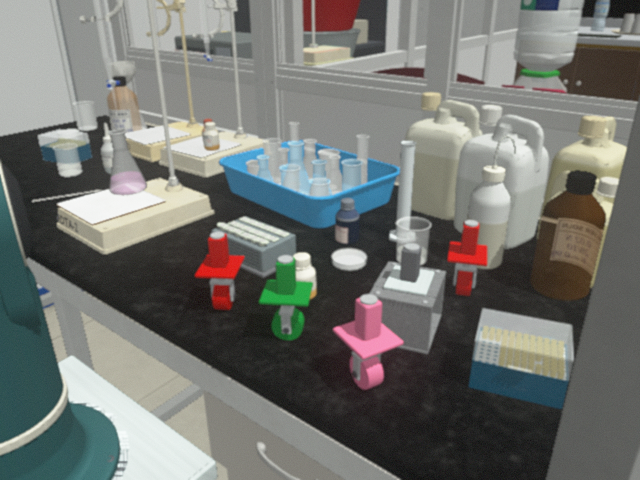

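View pics/side0.png

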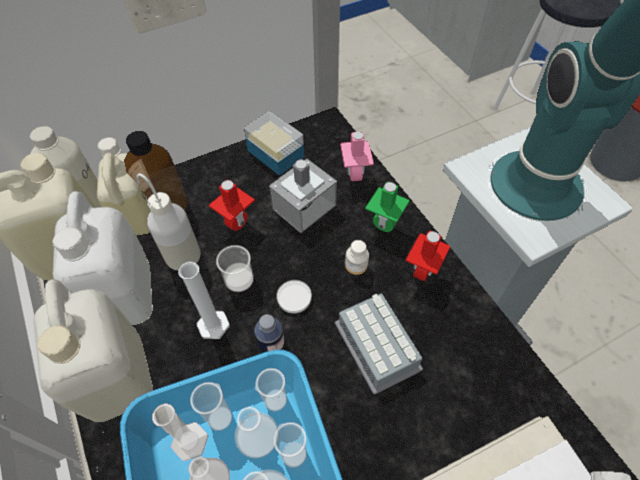

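The scene view (first image) shows the real roller: grey handle and white flange sitting in the grey rest, at about (410,262), and at (302,175) in the side view. Candidates that could be mistaken for it, by scene pixel:
- red at (218,265)
- green at (287,295)
- pink at (368,335)
- red at (468,255)

I choose the grey one in the rest. The rack is at (257,245) in scene and (380,340) in side. Next is a close crop and the measurements.

```bash
cat > h.py <<'E'
import numpy as np,cv2
def cloud(d):
    K=d["camera_matrix"];z=d["range_z"].astype(float);v,u=np.mgrid[:480,:640]
    P=np.stack([(u-K[0,2])/K[0,0]*z,-(v-K[1,2])/K[1,1]*z,-z],-1)
    T=d["cam_to_world"] if "cam_to_world" in d else d["T"]
    W=P@T[:3,:3].T+T[:3,3]; W[z<=0]=np.nan; return W
E
python3 - <<'E'
from h import *
for n in ["scene","side"]:
    d=np.load(f"pics/{n}0.npz"); W=cloud(d); f=d["frame"]
    np.save(f"pics/{n}W.npy",W)
    if n=="side":
        a=cv2.resize(f[140:240,250:350],(400,400),interpolation=3);b=cv2.resize(f[280:400,320:440],(400,400),interpolation=3)
        cv2.imwrite("pics/crop1.png",np.hstack([a,b])[:,:,::-1])
        pts=[(302,164),(302,190),(285,190),(378,335),(295,297),(357,245),(235,262),(267,322),(350,200)]
    else: pts=[(411,246),(395,282),(255,235),(349,259),(305,258),(412,222),(346,205)]
    for u,v in pts: print(n,u,v,np.round(W[v,u],3))
E
```

```text
scene 411 246 [ 0.513 -0.197  0.144]
scene 395 282 [ 0.491 -0.187  0.089]
scene 255 235 [0.533 0.152 0.053]
scene 349 259 [ 0.623 -0.008  0.015]
scene 305 258 [ 0.485 -0.015  0.077]
scene 412 222 [ 0.739 -0.075  0.07 ]
scene 346 205 [0.706 0.061 0.083]
side 302 164 [ 0.511 -0.197  0.143]
side 302 190 [ 0.524 -0.177  0.089]
side 285 190 [ 0.554 -0.198  0.084]
side 378 335 [0.545 0.169 0.059]
side 295 297 [0.635 0.008 0.018]
side 357 245 [ 0.487 -0.008  0.076]
side 235 262 [ 0.71  -0.118  0.027]
side 267 322 [0.714 0.065 0.089]
side 350 200 [ 0.408 -0.168 -0.002]
```

View pics/crop1.png

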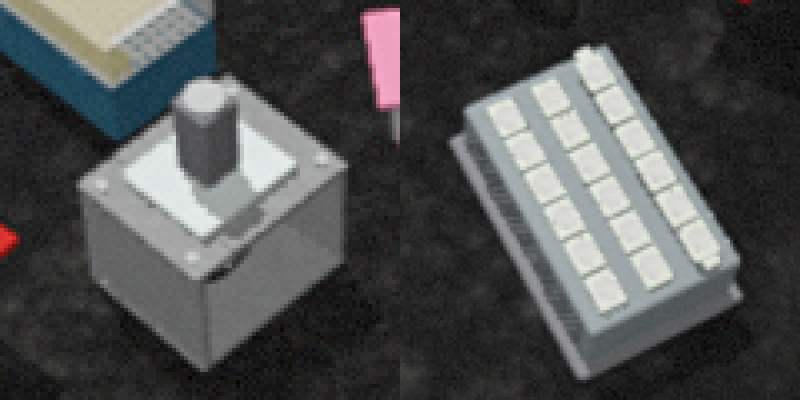

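The crop confirms a grey handle and white flange in the grey rest on the left. On the right, the rack's right-hand (robot-side) strip stands proud. Next I measure both poses.

Run:
```python
from h import *
def rect(p,s=""):
    r=cv2.minAreaRect((p[:,:2]*1000).astype(np.float32)); print(s,len(p),"c",np.round(r[0],1),"size",np.round(r[1],1),"ang",round(r[2],1),"z",np.round(np.percentile(p[:,2],[5,50,95]),4))
for n in ["scene","side"]:
    W=np.load(f"pics/{n}W.npy"); f=np.load(f"pics/{n}0.npz")["frame"].astype(int)
    def sel(c,r,z0,z1,m=None):
        k=(np.hypot(W[...,0]-c[0],W[...,1]-c[1])<r)&(W[...,2]>z0)&(W[...,2]<z1)
        if m is not None:k&=m
        k=cv2.morphologyEx(k.astype(np.uint8),cv2.MORPH_OPEN,np.ones((2,2)))>0
        return W[k]
    white=f.min(-1)>185
    print(n)
    rect(sel((.515,-.195),.09,.076,.096),"resttop+flange")
    rect(sel((.515,-.195),.09,.08,.1,white),"flange white")
    rect(sel((.51,-.197),.03,.137,.15),"handletop")
    rect(sel((.53,.16),.1,.047,.07),"racktop")
    rect(sel((.53,.16),.1,.045,.075,white),"caps")
    for lo,hi in [(.002,.012)]: rect(sel((.53,.16),.11,lo,hi),"foot")
    for nm,c,r in [("ind",(.487,-.01),.04),("petri",(.63,0),.05),("beaker",(.71,-.1),.06),("dark",(.71,.063),.04)]:
        rect(sel(c,r,.006,.12),nm)
```

```text
scene
resttop+flange 2232 c [ 542.1 -185.2] size [340.8  89.2] ang 20.7 z [nan nan nan]
flange white 645 c [ 507.9 -203.3] size [95.5 61.5] ang 21.7 z [nan nan nan]
handletop 178 c [ 605.3 -165.7] size [224.6  23.6] ang 20.1 z [0.1352 0.1409 0.1442]
racktop 1604 c [502.4 167.1] size [300.2 122.7] ang 21.8 z [nan nan nan]
caps 631 c [514.9 152.3] size [ 62.9 143.8] ang 26.1 z [nan nan nan]
foot 225 c [451.8  29.8] size [248.8  57.5] ang 59.5 z [nan nan nan]
ind 547 c [507.6  10.1] size [247.9  24.6] ang 39.6 z [nan nan nan]
petri 580 c [637.1  -0.9] size [61.5 64.9] ang 33.3 z [nan nan nan]
beaker 1079 c [ 694.5 -101.3] size [432.9  51.6] ang 24.1 z [nan nan nan]
dark 883 c [772.3  80.6] size [175.5  35. ] ang 22.7 z [nan nan nan]
side
resttop+flange 1521 c [ 503.6 -217.5] size [169.4  84.6] ang 33.2 z [nan nan nan]
flange white 394 c [ 511.4 -195.1] size [99.5 73.8] ang 15.9 z [0.0864 0.0896 0.0922]
handletop 124 c [ 505.1 -212.9] size [70.  19.9] ang 51.8 z [nan nan nan]
racktop 3854 c [498.4 176.2] size [167.9  88.9] ang 46.8 z [nan nan nan]
caps 1575 c [537.4 167.9] size [137.7  74.9] ang 87.7 z [nan nan nan]
foot 596 c [569.1 188.5] size [ 82.9 185. ] ang 31.5 z [nan nan nan]
ind 613 c [467.9  -9.7] size [86.7 30.5] ang 33.6 z [nan nan nan]
petri 894 c [632.5   4. ] size [61.6 56.3] ang 52.7 z [nan nan nan]
beaker 1292 c [ 711.1 -110.8] size [105.2  43.6] ang 62.2 z [nan nan nan]
dark 844 c [718.1  72.6] size [88.  42.4] ang 68.0 z [nan nan nan]
```

```bash
cat >> h.py <<'E'
def cast(d,uv,h):
    K=d["camera_matrix"];T=d["cam_to_world"] if "cam_to_world" in d else d["T"]
    uv=np.atleast_2d(uv).astype(float)
    r=np.stack([(uv[:,0]-K[0,2])/K[0,0],-(uv[:,1]-K[1,2])/K[1,1],-np.ones(len(uv))],-1)@T[:3,:3].T
    return T[:3,3]+r*((h-T[2,3])/r[:,2])[:,None]
E
python3 - <<'E'
from h import *
def rect(p,s=""):
    r=cv2.minAreaRect((p[:,:2]*1000).astype(np.float32)); print(s,len(p),"c",np.round(r[0],1),"size",np.round(r[1],1),"ang",round(r[2],1))
for n in ["scene","side"]:
    d=np.load(f"pics/{n}0.npz");W=np.nan_to_num(np.load(f"pics/{n}W.npy")); f=d["frame"].astype(int)
    def sel(c,r,z0,z1,m=None,h=None,k3=True):
        k=(np.hypot(W[...,0]-c[0],W[...,1]-c[1])<r)&(W[...,2]>z0)&(W[...,2]<z1)
        if m is not None:k&=m
        nn,l,st,_=cv2.connectedComponentsWithStats(cv2.morphologyEx(k.astype(np.uint8),cv2.MORPH_OPEN,np.ones((3,3))))
        k=l==1+np.argmax(st[1:,4])
        v,u=np.nonzero(k)
        return cast(d,np.c_[u,v],h)
    white=f.min(-1)>185
    print(n)
    rect(sel((.515,-.195),.09,.076,.096,None,.084),"resttop+flange")
    rect(sel((.515,-.195),.09,.08,.1,white,.09),"flange white")
    rect(sel((.51,-.197),.03,.135,.15,None,.142),"handletop")
    rect(sel((.53,.16),.1,.047,.07,None,.056),"racktop")
    k=white&(np.hypot(W[...,0]-.53,W[...,1]-.16)<.1)&(W[...,2]>.05)&(W[...,2]<.072)
    nn,l,st,ce=cv2.connectedComponentsWithStats(k.astype(np.uint8),connectivity=4)
    for i in range(1,nn):
        if st[i,4]>15: 
            v,u=np.nonzero(l==i); p=cast(d,np.c_[u,v],.060); print(st[i,4],np.round(ce[i]),np.round(p.mean(0)*1000,1), "medz",round(np.median(W[l==i][:,2])*1000,1))
E
```

```text
scene
resttop+flange 2218 c [ 505.7 -200.4] size [120.3  94.9] ang 16.8
flange white 613 c [ 511.2 -199.8] size [73.  63.3] ang 17.7
handletop 200 c [ 508.1 -200.3] size [40.4 26.1] ang 29.0
racktop 1600 c [530.8 164.9] size [168.9  97.4] ang 88.0
198 [264. 226.] [563.2 156.5  60. ] medz 57.0
215 [254. 231.] [536.1 157.6  60. ] medz 57.0
226 [243. 233.] [515.5 167.8  60. ] medz 62.5
side
resttop+flange 1510 c [ 512.9 -194.6] size [116.1  98.4] ang 17.7
flange white 239 c [ 541.1 -192.7] size [68.8 32.6] ang 85.3
handletop 128 c [ 514.7 -194.4] size [27.9 28.5] ang 14.3
racktop 3847 c [542.2 168.8] size [148.4  92.7] ang 88.2
171 [381. 306.] [509.8 121.3  60. ] medz 63.4
81 [365. 309.] [539.5 112.9  60. ] medz 57.9
84 [351. 315.] [567.5 111.7  60. ] medz 57.6
82 [371. 318.] [540.1 134.8  60. ] medz 58.0
82 [390. 321.] [511.4 156.2  60. ] medz 62.1
86 [357. 325.] [568.1 133.9  60. ] medz 57.3
86 [376. 328.] [540.9 156.7  60. ] medz 57.5
88 [396. 331.] [511.7 177.6  60. ] medz 63.3
87 [363. 335.] [568.6 155.7  60. ] medz 57.8
89 [383. 338.] [541.6 178.8  60. ] medz 57.8
94 [403. 341.] [512.8 200.3  60. ] medz 62.4
91 [369. 345.] [569.3 177.6  60. ] medz 57.6
92 [389. 349.] [542.4 200.6  60. ] medz 57.6
105 [410. 352.] [513.2 223.7  60. ] medz 63.2
96 [375. 356.] [570.5 199.9  60. ] medz 57.6
94 [395. 360.] [543.1 222.4  60. ] medz 57.3
97 [381. 366.] [570.8 221.5  60. ] medz 57.9
```

Measured poses:
- **Rack:** mid strip near (0.541, 0.167), yaw about -0.03, so strip_mid is about (0.513, 0.168, 0.058).
- **Rest and roller:** about (0.512, -0.197), x axis at about +17°.
- **Checks:** sizes and heights match the given ones (flange 73x63 mm against 72x64, rest 116x98 against 112x94). The two cameras differ by about 5 mm.

I'll move above the rest, jaws along the roller's x, and refine with the wrist camera.

```bash
cat >> h.py <<'E'
from scipy.spatial.transform import Rotation as Rn
def pose(s): return np.array(s["ee_pos"]),Rn.from_euler('xyz',s["orientation"])
def plan(target,jaw_deg,n,s):
    """print rows (tool axes) for n equal steps; tool y down, jaw axis z at jaw_deg"""
    p,R=pose(s); z=R.apply([0,0,1]); a=np.degrees(np.arctan2(z[1],z[0]))
    d=(jaw_deg-a+180)%360-180
    tilt=np.degrees(np.arccos(-R.apply([0,1,0])[2]))
    print("pos",p.round(4),"jaw",round(a,2),"turn",round(d,2),"tilt",round(tilt,2),"F",np.round(s["force"],1),"t",s["clock"],"open",s["opening"])
    st=(np.array(target)-p)/n
    for i in range(n):
        b=np.radians(a+d*i/n); zt=np.array([np.cos(b),np.sin(b),0]); yt=np.array([0,0,-1.]); xt=np.cross(yt,zt)
        print(i,[round(float(q@st),4) for q in (xt,yt,zt)],"ry",round(-np.radians(d)/n,4))
E
python3 - <<'E'
from rig import *
from h import *
plan([.505,-.19,.27],17,16,read_state())
E
```

```text
pos [0.2559 0.597  0.2494] jaw 66.8 turn -49.8 tilt 0.09 F [ 0.  -0.1 -0. ] t 0.1 open 0.0853802960880065
0 [0.0337, -0.0013, -0.0391] ry 0.0543
1 [0.0358, -0.0013, -0.0372] ry 0.0543
2 [0.0377, -0.0013, -0.0352] ry 0.0543
3 [0.0396, -0.0013, -0.0331] ry 0.0543
4 [0.0413, -0.0013, -0.0309] ry 0.0543
5 [0.0429, -0.0013, -0.0286] ry 0.0543
6 [0.0444, -0.0013, -0.0262] ry 0.0543
7 [0.0458, -0.0013, -0.0238] ry 0.0543
8 [0.047, -0.0013, -0.0213] ry 0.0543
9 [0.0481, -0.0013, -0.0187] ry 0.0543
10 [0.049, -0.0013, -0.016] ry 0.0543
11 [0.0498, -0.0013, -0.0134] ry 0.0543
12 [0.0505, -0.0013, -0.0106] ry 0.0543
13 [0.051, -0.0013, -0.0079] ry 0.0543
14 [0.0513, -0.0013, -0.0051] ry 0.0543
15 [0.0515, -0.0013, -0.0023] ry 0.0543
```

```bash
python3 -m pendant '[{"offset":[0.034,-0.001,-0.039],"delta_rot":[0,0.054,0],"claw":1},{"offset":[0.036,-0.001,-0.037],"delta_rot":[0,0.054,0],"claw":1},{"offset":[0.038,-0.001,-0.035],"delta_rot":[0,0.054,0],"claw":1},{"offset":[0.040,-0.001,-0.033],"delta_rot":[0,0.054,0],"claw":1},{"offset":[0.041,-0.001,-0.031],"delta_rot":[0,0.054,0],"claw":1},{"offset":[0.043,-0.001,-0.029],"delta_rot":[0,0.054,0],"claw":1},{"offset":[0.044,-0.001,-0.026],"delta_rot":[0,0.054,0],"claw":1},{"offset":[0.046,-0.001,-0.024],"delta_rot":[0,0.054,0],"claw":1},{"offset":[0.047,-0.001,-0.021],"delta_rot":[0,0.054,0],"claw":1},{"offset":[0.048,-0.001,-0.019],"delta_rot":[0,0.054,0],"claw":1},{"offset":[0.049,-0.001,-0.016],"delta_rot":[0,0.054,0],"claw":1},{"offset":[0.050,-0.001,-0.013],"delta_rot":[0,0.054,0],"claw":1},{"offset":[0.05,-0.001,-0.011],"delta_rot":[0,0.054,0],"claw":1}]' 60
python3 - <<'E'
from rig import *
from h import *
plan([.505,-.19,.27],17,4,read_state())
E
```

```text
clock: 1.72
ee_pos: [0.4568, -0.0613, 0.2608]
orientation: [-1.574, -0.001, -1.122]
force: [0.3, 0.8, -0.5]
opening: 0.0854
pos [ 0.4568 -0.0613  0.2608] jaw 25.71 turn -8.71 tilt 0.2 F [ 0.3  0.8 -0.5] t 1.725 open 0.08543321617087857
0 [0.0342, -0.0023, -0.0031] ry 0.038
1 [0.0343, -0.0023, -0.0018] ry 0.038
2 [0.0343, -0.0023, -0.0005] ry 0.038
3 [0.0343, -0.0023, 0.0008] ry 0.038
```

```bash
python3 -m pendant '[{"offset":[0.034,-0.002,-0.003],"delta_rot":[0,0.038,0],"claw":1},{"offset":[0.034,-0.002,-0.002],"delta_rot":[0,0.038,0],"claw":1},{"offset":[0.034,-0.002,0],"delta_rot":[0,0.038,0],"claw":1},{"offset":[0.034,-0.002,0.001],"delta_rot":[0,0.038,0],"claw":1},{"offset":[0,0,0],"delta_rot":[0,0,0],"claw":1}]'
python3 - <<'E'
from rig import *
from h import *
s=read_state(); d=dict(get_image("wrist")); p,R=pose(s)
T=np.eye(4);T[:3,:3]=R.as_matrix();T[:3,3]=p; d["T"]=T@d["hand_eye"]
np.savez("pics/w1.npz",**d); cv2.imwrite("pics/w1.png",d["frame"][:,:,::-1])
plan([.505,-.19,.27],17,1,s); print(d["hand_eye"].round(3)); print(np.round(s["qpos"],3))
E
```

```text
clock: 2.35
ee_pos: [0.5046, -0.1972, 0.2683]
orientation: [-1.576, -0.002, -1.286]
force: [0.7, 0.1, 0.3]
opening: 0.0853
pos [ 0.5046 -0.1972  0.2683] jaw 16.3 turn 0.7 tilt 0.34 F [0.7 0.1 0.3] t 2.35 open 0.08532821048795053
0 [-0.0068, -0.0017, 0.0024] ry -0.0122
[[-0.001 -0.96  -0.28  -0.071]
 [-0.001  0.28  -0.96  -0.124]
 [ 1.    -0.001 -0.001  0.   ]
 [ 0.     0.     0.     1.   ]]
[-0.216  0.293  0.637  1.882 -0.195  1.033  0.786]
```

View pics/w1.png

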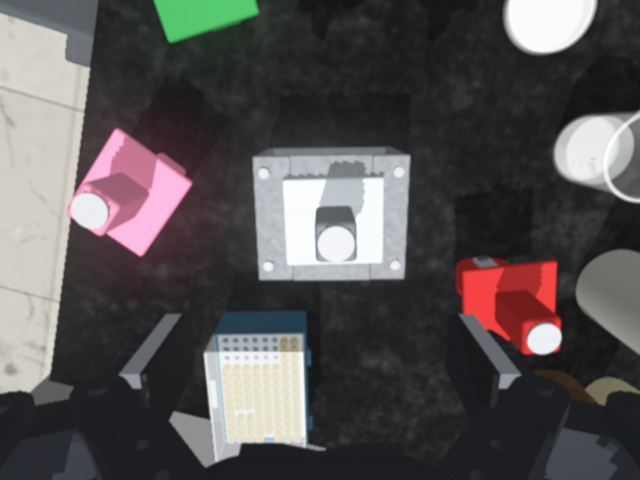

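The wrist view shows the rest at about (332,215), with the white flange inside it and the handle's top at (336,243). All are square to the jaws. Pink at (90,210) and red at (542,338) are off to the sides.

Run:
```python
from h import *
d=np.load("pics/w1.npz"); f=d["frame"].astype(int); W=np.nan_to_num(cloud(d))
b=f.min(-1)
def comp(m,seed):
    n,l,st,ce=cv2.connectedComponentsWithStats(m.astype(np.uint8),connectivity=4); return l==l[seed[1],seed[0]]
def out(name,k,h):
    v,u=np.nonzero(k);p=cast(d,np.c_[u,v],h); r=cv2.minAreaRect((p[:,:2]*1000).astype(np.float32))
    print(name,k.sum(),np.round(r[0],1),np.round(r[1],1),round(r[2],1),"medz",np.median(W[k][:,2]).round(4),"mean",(p.mean(0)*1000).round(1))
sub=np.zeros(b.shape,bool);sub[140:290,245:420]=1
out("flange",comp((b>215)&sub&(np.abs(W[...,2]-.09)<.008),(300,240)),.090)
out("top",comp((np.abs(W[...,2]-.142)<.006)&sub,(336,243)),.142)
k=sub&(np.abs(W[...,2]-.0855)<.008); out("rest",k,.084)
for s in [(264,173),(398,172),(268,266),(395,265)]: print("screw",cast(d,s,.085)[0].round(4),W[s[1],s[0]].round(4))
```

```text
flange 4872 [ 514.6 -197. ] [71.3 63.4] 17.9 medz 0.0906 mean [ 512.2 -197.    90. ]
top 1739 [ 513.9 -195.8] [25.4 26.6] 17.7 medz 0.1444 mean [ 514.  -195.6  142. ]
rest 16555 [ 512.8 -196.7] [111.7  94.6] 17.0 medz 0.0853 mean [ 511.3 -193.    84. ]
screw [ 0.457  -0.1771  0.085 ] [ 0.4573 -0.1767  0.0874]
screw [ 0.5484 -0.1495  0.085 ] [ 0.5483 -0.1494  0.0859]
screw [ 0.4773 -0.2444  0.085 ] [ 0.4773 -0.2442  0.0856]
screw [ 0.5695 -0.2164  0.085 ] [ 0.5693 -0.2162  0.0857]
```

Run:
```python
from rig import *
from h import *
plan([.514,-.196,.116],17.7,5,read_state())
```

```text
pos [ 0.5043 -0.1955  0.2679] jaw 16.43 turn 1.27 tilt 0.34 F [ 0.4  0.1 -0.3] t 2.4 open 0.08550756850237669
0 [0.0006, 0.0304, 0.0018] ry -0.0044
1 [0.0007, 0.0304, 0.0018] ry -0.0044
2 [0.0007, 0.0304, 0.0018] ry -0.0044
3 [0.0007, 0.0304, 0.0018] ry -0.0044
4 [0.0007, 0.0304, 0.0018] ry -0.0044
```

```bash
python3 -m pendant '[{"offset":[0.001,0.03,0.003],"delta_rot":[0.005,-0.01,0],"claw":1},{"offset":[0.001,0.03,0.003],"delta_rot":[0,-0.01,0],"claw":1},{"offset":[0.0005,0.03,0.003],"delta_rot":[0,0,0],"claw":1},{"offset":[0,0,0],"delta_rot":[0,0,0],"claw":1}]'
python3 - <<'E'
from rig import *
from h import *
plan([.514,-.196,.116],17.7,3,read_state())
E
```

```text
clock: 2.9
ee_pos: [0.513, -0.1891, 0.1752]
orientation: [-1.571, 0.004, -1.256]
force: [0.3, 0.9, 0.0]
opening: 0.0855
pos [ 0.513  -0.1891  0.1752] jaw 18.05 turn -0.35 tilt 0.23 F [0.3 0.9 0. ] t 2.9 open 0.08552253270482396
0 [0.0023, 0.0197, -0.0004] ry 0.002
1 [0.0023, 0.0197, -0.0004] ry 0.002
2 [0.0023, 0.0197, -0.0004] ry 0.002
```

```bash
python3 -m pendant '[{"offset":[0.0025,0.0195,-0.0005],"delta_rot":[0,0.005,0],"claw":1},{"offset":[0.0025,0.0195,-0.0005],"delta_rot":[0,0,0],"claw":1},{"offset":[0.001,0.019,-0.0005],"delta_rot":[0,0,0],"claw":1},{"offset":[0,0,0],"delta_rot":[0,0,0],"claw":1}]'
python3 - <<'E'
from rig import *
from h import *
plan([.514,-.196,.116],17.7,1,read_state())
E
```

```text
clock: 3.4
ee_pos: [0.5142, -0.1943, 0.1153]
orientation: [-1.568, 0.004, -1.259]
force: [-0.3, -0.1, 0.2]
opening: 0.0854
pos [ 0.5142 -0.1943  0.1153] jaw 17.84 turn -0.14 tilt 0.26 F [-0.3 -0.1  0.2] t 3.4 open 0.08536935236243214
0 [0.0015, -0.0007, -0.0007] ry 0.0025
```

```bash
python3 -m pendant '[{"offset":[0.0015,-0.0005,-0.0005],"delta_rot":[0.003,0.002,0],"claw":1},{"offset":[0,0,0],"delta_rot":[0,0,0],"claw":0.2},{"offset":[0,0,0],"delta_rot":[0,0,0],"claw":0.1},{"offset":[0,0,0],"delta_rot":[0,0,0],"claw":0},{"offset":[0,0,0],"delta_rot":[0,0,0],"claw":0},{"offset":[0,0,0],"delta_rot":[0,0,0],"claw":0},{"offset":[0,0,0],"delta_rot":[0,0,0],"claw":0},{"offset":[0,0,0],"delta_rot":[0,0,0],"claw":0}]' 90
python3 - <<'E'
from rig import *
from h import *
plan([.513,-.197,.30],17,4,read_state())
E
```

```text
clock: 4.4
ee_pos: [0.5154, -0.1968, 0.1176]
orientation: [-1.562, 0.002, -1.262]
force: [0.2, 0.5, -0.2]
opening: 0.0249
pos [ 0.5154 -0.1968  0.1176] jaw 17.7 turn -0.7 tilt 0.51 F [ 0.2  0.5 -0.2] t 4.4 open 0.024927111264272835
0 [-0.0001, -0.0456, -0.0006] ry 0.0031
1 [-0.0001, -0.0456, -0.0006] ry 0.0031
2 [-0.0001, -0.0456, -0.0006] ry 0.0031
3 [-0.0001, -0.0456, -0.0006] ry 0.0031
```

```bash
python3 -m pendant '[{"offset":[0,-0.02,0],"delta_rot":[0,0,0],"claw":0},{"offset":[0,-0.03,0],"delta_rot":[0,0,0],"claw":0},{"offset":[0,-0.04,0],"delta_rot":[0,0,0],"claw":0},{"offset":[0,-0.04,0],"delta_rot":[0,0,0],"claw":0},{"offset":[0,-0.04,0],"delta_rot":[0,0,0],"claw":0},{"offset":[0,-0.02,0],"delta_rot":[0,0,0],"claw":0},{"offset":[0,0,0],"delta_rot":[0,0,0],"claw":0}]'
python3 - <<'E'
from rig import *
from h import *
s=read_state()
for n in ["side","wrist"]:
    d=get_image(n);cv2.imwrite(f"pics/{n}2.png",d["frame"][:,:,::-1]); 
    if n=="side": np.savez("pics/side2.npz",**d)
a=cv2.imread("pics/side2.png")[60:300,180:500];b=cv2.imread("pics/wrist2.png")
cv2.imwrite("pics/c2.png",np.hstack([cv2.resize(a,(400,300)),cv2.resize(b,(400,300))]))
plan([.513,.095,.26],88.3,8,s)
print(np.round(s["qpos"],3))
E
```

```text
clock: 5.28
ee_pos: [0.5117, -0.1977, 0.318]
orientation: [-1.563, 0.003, -1.264]
force: [0.0, 0.7, -2.2]
opening: 0.025
pos [ 0.5117 -0.1977  0.318 ] jaw 17.56 turn 70.74 tilt 0.5 F [ 0.   0.7 -2.2] t 5.275 open 0.02504640304322727
0 [-0.0348, 0.0073, 0.0112] ry -0.1543
1 [-0.0327, 0.0073, 0.0164] ry -0.1543
2 [-0.0298, 0.0073, 0.0213] ry -0.1543
3 [-0.0262, 0.0073, 0.0256] ry -0.1543
4 [-0.0219, 0.0073, 0.0293] ry -0.1543
5 [-0.0172, 0.0073, 0.0323] ry -0.1543
6 [-0.012, 0.0073, 0.0346] ry -0.1543
7 [-0.0065, 0.0073, 0.036] ry -0.1543
[-0.231  0.247  0.652  1.813 -0.173  1.132  0.786]
```

View pics/c2.png

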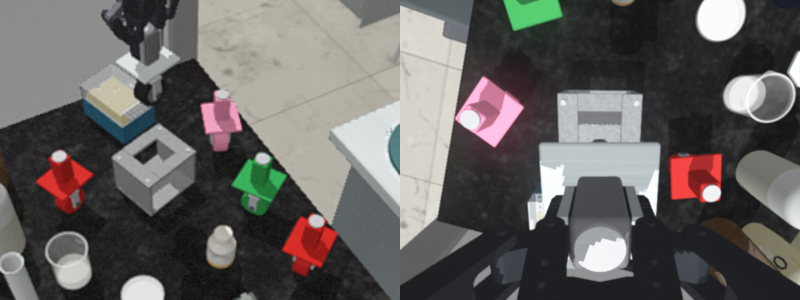

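The roller is out of the rest and upright in the jaws. Left half: the empty rest at (155,165), with the roller above at (150,75). Right half: the roller between the fingers. Next I check where the red neighbour stands, since I work near it.

Run:
```python
from h import *
W=np.load("pics/sideW.npy")
for u,v in [(433,238),(428,255),(415,262),(445,262),(390,187),(357,243)]: print(u,v,W[v,u].round(3))
```

```text
433 238 [0.377 0.078 0.136]
428 255 [0.384 0.085 0.091]
415 262 [0.41  0.082 0.081]
445 262 [ 0.315  0.074 -0.002]
390 187 [ 0.381 -0.064  0.136]
357 243 [ 0.486 -0.01   0.08 ]
```

```bash
python3 -m pendant '[{"offset":[-0.035,0,0.011],"delta_rot":[0.004,-0.154,0],"claw":0},{"offset":[-0.033,0,0.016],"delta_rot":[0.003,-0.154,0],"claw":0},{"offset":[-0.030,0,0.021],"delta_rot":[0,-0.154,0],"claw":0},{"offset":[-0.026,0,0.026],"delta_rot":[0,-0.154,0],"claw":0},{"offset":[-0.022,0,0.029],"delta_rot":[0,-0.154,0],"claw":0},{"offset":[-0.017,0,0.032],"delta_rot":[0,-0.154,0],"claw":0},{"offset":[-0.012,0.005,0.035],"delta_rot":[0,-0.154,0],"claw":0},{"offset":[-0.007,0.005,0.036],"delta_rot":[0,-0.154,0],"claw":0},{"offset":[0,0,0],"delta_rot":[0,0,0],"claw":0}]'
python3 - <<'E'
from rig import *
from h import *
s=read_state();plan([.5115,.115,.20],88.3,3,s)
print(np.round(s["qpos"],3))
E
```

```text
clock: 6.5
ee_pos: [0.4984, 0.1041, 0.2941]
orientation: [-1.567, 0.016, 0.005]
force: [-0.2, -0.2, -3.5]
opening: 0.0249
pos [0.4984 0.1041 0.2941] jaw 90.31 turn -2.01 tilt 0.96 F [-0.2 -0.2 -3.5] t 6.5 open 0.02491359148011792
0 [0.0044, 0.0314, 0.0036] ry 0.0117
1 [0.0044, 0.0314, 0.0037] ry 0.0117
2 [0.0043, 0.0314, 0.0037] ry 0.0117
[-0.526  0.186  0.296  1.901 -0.07   1.079  1.375]
```

```bash
python3 -m pendant '[{"offset":[0.0045,0.02,0.004],"delta_rot":[0,0.012,-0.008],"claw":0},{"offset":[0.0045,0.03,0.004],"delta_rot":[0,0.012,-0.008],"claw":0},{"offset":[0.0045,0.03,0.004],"delta_rot":[0,0.012,0],"claw":0},{"offset":[0,0,0],"delta_rot":[0,0,0],"claw":0}]'
python3 - <<'E'
from rig import *
from h import *
s=read_state();plan([.5115,.115,.20],88.3,1,s); print(s["orientation"])
d=dict(get_image("wrist")); p,R=pose(s)
T=np.eye(4);T[:3,:3]=R.as_matrix();T[:3,3]=p; d["T"]=T@d["hand_eye"];np.savez("pics/w3.npz",**d)
e=get_image("side"); np.savez("pics/side3.npz",**e); g=get_image("scene"); np.savez("pics/scene3.npz",**g)
cv2.imwrite("pics/c3.png",np.hstack([cv2.resize(x,(400,300)) for x in (d["frame"],e["frame"][180:420,250:570])])[:,:,::-1])
E
```

```text
clock: 7.0
ee_pos: [0.5093, 0.1129, 0.2081]
orientation: [-1.572, 0.007, -0.038]
force: [0.0, 0.1, -1.4]
opening: 0.0247
pos [0.5093 0.1129 0.2081] jaw 87.83 turn 0.47 tilt 0.41 F [ 0.   0.1 -1.4] t 7.0 open 0.02471260230876048
0 [0.0021, 0.0081, 0.0022] ry -0.0081
[-1.57189836  0.00707521 -0.03781173]
```

View pics/c3.png

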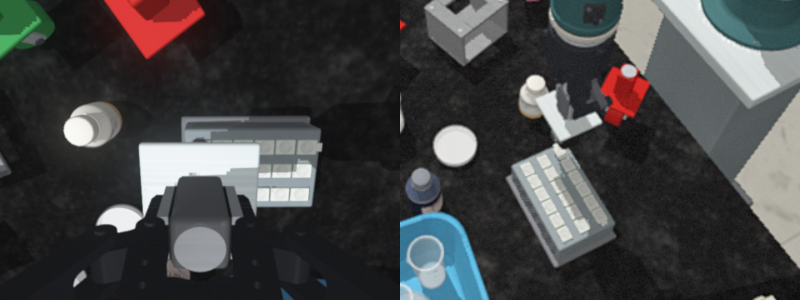

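The wrist view (left) shows the flange above the rack's cap-1 end. The raised edge strip is the upper row, with visible caps at about (248–315,147) in the half-scale image. Measuring its line now.

Run:
```python
from h import *
d=np.load("pics/w3.npz"); f=d["frame"].astype(int); W=np.nan_to_num(cloud(d)); b=f.min(-1)
v,u=np.mgrid[:480,:640]
k=(W[...,2]>.05)&(W[...,2]<.07)&(u>415)&(u<520)&(b>150)
n,l,st,ce=cv2.connectedComponentsWithStats(k.astype(np.uint8),connectivity=4)
for i in range(1,n):
    if st[i,4]>100: 
        vv,uu=np.nonzero(l==i); z=np.median(W[l==i][:,2]); print(st[i],ce[i].round(),cast(d,np.c_[uu,vv],z)[:,:2].mean(0).round(4),z.round(4))
# lateral extents of raised stuff
m=(W[...,2]>.0605)&(W[...,2]<.07)&(u>415)&(u<520)
p=W[m]; print(m.sum(),np.percentile(p,[2,50,98],axis=0).round(4))
# flange seen
m=(np.abs(W[...,2]-(.2081-.0016-.026))<.006)&(b>180)&(v>200)&(v<350)
p=W[m];print("flange",m.sum(),np.percentile(p,[1,50,99],axis=0).round(4))
rk=(np.abs(W[...,2]-.056)<.006)&(u>400)&(u<530)&(v>180)&(v<340)
p=W[rk];print("rackx/y",np.percentile(p,[1,99],axis=0).round(4))
cv2.imwrite("pics/c4.png",cv2.resize(d["frame"][160:350,200:540],(800,447))[:,:,::-1])
```

```text
[416 226  22  21 241] [429. 236.] [0.5137 0.1839] 0.0646
[442 226  13  20 120] [446. 237.] [0.5151 0.1948] 0.0636
[454 226  18  20 205] [464. 235.] [0.5143 0.2065] 0.0638
[476 226  13  20 108] [480. 236.] [0.5154 0.2167] 0.0647
[489 226  25  20 269] [502. 235.] [0.5151 0.2308] 0.0647
[ 416  262   87   67 4923] [459. 297.] [0.5602 0.2072] 0.0582
2329 [[0.506  0.1763 0.0608]
 [0.514  0.2063 0.0643]
 [0.5717 0.2369 0.0662]]
flange 10671 [[0.4777 0.0778 0.18  ]
 [0.4886 0.1043 0.1815]
 [0.5151 0.1475 0.1829]]
rackx/y [[0.496  0.1702 0.0523]
 [0.586  0.2392 0.0606]]
```

View pics/c4.png

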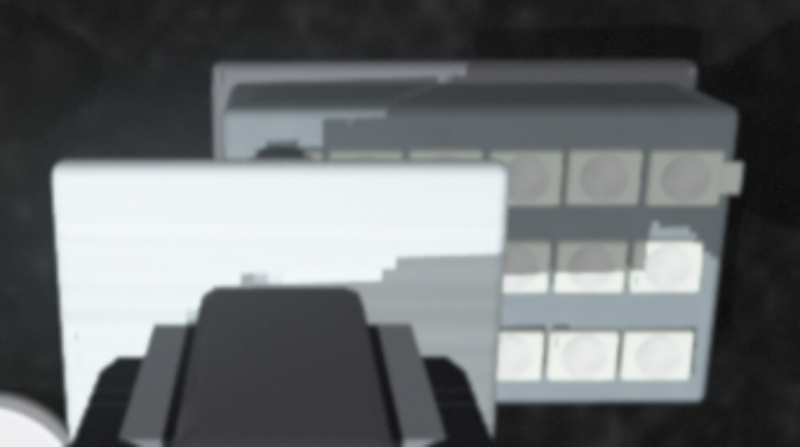

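The strip line is confirmed: x ≈ 0.5115 at cap 1 (y ≈ 0.111), rising to 0.515 at cap 6 (y ≈ 0.221). The flange centre agrees with the TCP. Now I press down on cap 1.

```bash
python3 -m pendant '[{"offset":[0.002,0.015,0],"delta_rot":[0,-0.008,-0.007],"claw":0},{"offset":[0,0.012,0],"delta_rot":[0,0,0],"claw":0},{"offset":[0,0.006,0],"delta_rot":[0,0,0],"claw":0},{"offset":[0,0.005,0],"delta_rot":[0,0,0],"claw":0},{"offset":[0,0.002,0],"delta_rot":[0,0,0],"claw":0}]'
python3 - <<'E'
from rig import *
from h import *
s=read_state();plan([.5115,.113,.1625],88.3,1,s); print(s["orientation"])
E
```

```text
clock: 7.78
ee_pos: [0.5166, 0.1133, 0.1748]
orientation: [-1.566, -0.014, -0.031]
force: [-0.1, -0.3, -2.3]
opening: 0.0251
pos [0.5166 0.1133 0.1748] jaw 88.22 turn 0.08 tilt 0.88 F [-0.1 -0.3 -2.3] t 7.775 open 0.025081319533299583
0 [-0.0051, 0.0123, -0.0005] ry -0.0014
[-1.56570639 -0.01444263 -0.03117605]
```

```bash
python3 -m pendant '[{"offset":[-0.005,0,0],"delta_rot":[0,0,0.012],"claw":0},{"offset":[0,0,0],"delta_rot":[0,0,0],"claw":0}]'
python3 - <<'E'
from rig import *
from h import *
s=read_state();plan([.5115,.113,.1625],88.3,1,s); print(s["orientation"],s["joint_vel"].round(3) if hasattr(s["joint_vel"],'round') else s["joint_vel"])
E
```

```text
clock: 8.02
ee_pos: [0.5114, 0.1135, 0.175]
orientation: [-1.566, -0.002, -0.031]
force: [-0.7, -0.1, -2.7]
opening: 0.0251
pos [0.5114 0.1135 0.175 ] jaw 88.22 turn 0.08 tilt 0.32 F [-0.7 -0.1 -2.7] t 8.025 open 0.025128603451849234
0 [0.0001, 0.0125, -0.0005] ry -0.0014
[-1.56560552 -0.00182375 -0.03111107] [-0.001 -0.002  0.002 -0.007  0.001 -0.004  0.001]
```

```bash
for i in 1; do python3 -m pendant '[{"offset":[0,0.004,0],"delta_rot":[-0.003,0,0],"claw":0},{"offset":[0,0.004,0],"delta_rot":[0,0,0],"claw":0},{"offset":[0,0.003,0],"delta_rot":[0,0,0],"claw":0}]'; done
python3 - <<'E'
from rig import *
from h import *
s=read_state();plan([.5115,.113,.1625],88.3,1,s); print(s["orientation"])
E
```

```text
clock: 8.4
ee_pos: [0.5124, 0.113, 0.1656]
orientation: [-1.569, -0.004, -0.031]
force: [-2.5, -1.7, 8.5]
opening: 0.025
pos [0.5124 0.113  0.1656] jaw 88.22 turn 0.08 tilt 0.25 F [-2.5 -1.7  8.5] t 8.4 open 0.02500809025956713
0 [-0.0009, 0.0031, -0.0] ry -0.0014
[-1.56870024 -0.00380465 -0.03110464]
```

```bash
python3 -m pendant '[{"offset":[-0.001,0.003,0],"delta_rot":[0,0,0.003],"claw":0},{"offset":[0,0.001,0.004],"delta_rot":[0,0,0],"claw":0},{"offset":[0,0.0005,0.006],"delta_rot":[0,0,0],"claw":0},{"offset":[0,0.0005,0.006],"delta_rot":[0,0,0],"claw":0}]'
python3 - <<'E'
from rig import *
from h import *
s=read_state();plan([.5145,.224,.1625],88.3,1,s); print(s["orientation"])
E
```

```text
clock: 8.9
ee_pos: [0.5134, 0.1264, 0.1644]
orientation: [-1.57, -0.002, -0.034]
force: [-3.6, -0.4, 8.8]
opening: 0.0252
pos [0.5134 0.1264 0.1644] jaw 88.05 turn 0.25 tilt 0.13 F [-3.6 -0.4  8.8] t 8.9 open 0.0251724608888915
0 [-0.0022, 0.0019, 0.0976] ry -0.0043
[-1.56995438 -0.00214673 -0.03400626]
```

```bash
python3 -m pendant '[{"offset":[-0.001,0.002,0.006],"delta_rot":[0,0,0],"claw":0},{"offset":[-0.0005,0.001,0.006],"delta_rot":[0,-0.002,0],"claw":0},{"offset":[-0.0005,0.001,0.007],"delta_rot":[0,-0.002,0],"claw":0},{"offset":[-0.0005,0.001,0.007],"delta_rot":[0,0,0],"claw":0},{"offset":[-0.0005,0.001,0.007],"delta_rot":[0,0,0],"claw":0}]'
python3 - <<'E'
from rig import *
from h import *
s=read_state();plan([.5145,.224,.1625],88.3,1,s); print(s["orientation"])
E
```

```text
clock: 9.52
ee_pos: [0.5139, 0.1584, 0.1641]
orientation: [-1.57, -0.006, -0.031]
force: [-2.8, -3.9, 9.1]
opening: 0.0252
pos [0.5139 0.1584 0.1641] jaw 88.21 turn 0.09 tilt 0.35 F [-2.8 -3.9  9.1] t 9.525 open 0.02518690379534885
0 [-0.0015, 0.0016, 0.0656] ry -0.0017
[-1.56992264 -0.00609223 -0.03132649]
```

```bash
python3 -m pendant '[{"offset":[-0.001,0.0015,0.007],"delta_rot":[0,0,0.003],"claw":0},{"offset":[-0.001,0.001,0.007],"delta_rot":[0,0,0.002],"claw":0},{"offset":[-0.001,0.001,0.007],"delta_rot":[0,0,0],"claw":0},{"offset":[-0.0005,0.001,0.007],"delta_rot":[0,0,0],"claw":0},{"offset":[-0.0005,0.001,0.007],"delta_rot":[0,0,0],"claw":0}]'
python3 - <<'E'
from rig import *
from h import *
s=read_state();plan([.5145,.224,.1625],88.3,1,s); print(s["orientation"])
E
```

```text
clock: 10.15
ee_pos: [0.5151, 0.1929, 0.1648]
orientation: [-1.568, -0.008, -0.033]
force: [-2.4, 0.4, 8.7]
opening: 0.0249
pos [0.5151 0.1929 0.1648] jaw 88.09 turn 0.21 tilt 0.5 F [-2.4  0.4  8.7] t 10.15 open 0.024936423909304013
0 [-0.0017, 0.0023, 0.031] ry -0.0036
[-1.56837226 -0.00847328 -0.03328642]
```

```bash
python3 -m pendant '[{"offset":[-0.001,0.003,0.007],"delta_rot":[0,0,0.005],"claw":0},{"offset":[-0.001,0.0015,0.007],"delta_rot":[0,0,0.002],"claw":0},{"offset":[-0.001,0.0015,0.007],"delta_rot":[0,0,0],"claw":0},{"offset":[-0.001,0.0015,0.007],"delta_rot":[0,0,0],"claw":0},{"offset":[0,0.001,0.002],"delta_rot":[0,0,0],"claw":0}]'
python3 - <<'E'
from rig import *
from h import *
s=read_state();plan([.512,.111,.1625],88.3,1,s); print(s["orientation"])
E
```

```text
clock: 10.78
ee_pos: [0.5164, 0.2244, 0.1635]
orientation: [-1.564, -0.009, -0.034]
force: [-3.5, -0.1, 9.8]
opening: 0.0251
pos [0.5164 0.2244 0.1635] jaw 88.06 turn 0.24 tilt 0.66 F [-3.5 -0.1  9.8] t 10.775 open 0.02505918530261642
0 [-0.0006, 0.001, -0.1135] ry -0.0042
[-1.56421033 -0.00941981 -0.03388812]
```

Reached the cap 6 end at about 12 N. Rolling back for a second pass.

```bash
python3 -m pendant '[{"offset":[-0.001,0.002,-0.006],"delta_rot":[-0.003,0,0.004],"claw":0},{"offset":[-0.001,0.0015,-0.008],"delta_rot":[0,0,0.003],"claw":0},{"offset":[-0.001,0.001,-0.008],"delta_rot":[0,0,0],"claw":0},{"offset":[-0.0005,0.001,-0.008],"delta_rot":[0,0,0],"claw":0},{"offset":[-0.0005,0.001,-0.008],"delta_rot":[0,0,0],"claw":0},{"offset":[-0.0005,0.001,-0.008],"delta_rot":[0,0,0],"claw":0},{"offset":[-0.0005,0.001,-0.008],"delta_rot":[0,0,0],"claw":0}]'
python3 - <<'E'
from rig import *
from h import *
s=read_state();plan([.512,.111,.1625],88.3,1,s); print(s["orientation"])
E
```

```text
clock: 11.65
ee_pos: [0.5144, 0.1777, 0.1647]
orientation: [-1.552, -0.014, -0.03]
force: [-2.3, 0.1, 7.5]
opening: 0.0249
pos [0.5144 0.1777 0.1647] jaw 88.31 turn -0.01 tilt 1.35 F [-2.3  0.1  7.5] t 11.65 open 0.02488662061779203
0 [-0.0004, 0.0022, -0.0668] ry 0.0002
[-1.551785   -0.01394743 -0.02971403]
```

```bash
python3 -m pendant '[{"offset":[-0.001,0.003,-0.007],"delta_rot":[-0.01,0,0.006],"claw":0},{"offset":[-0.0005,0.0015,-0.008],"delta_rot":[-0.009,0,0.006],"claw":0},{"offset":[-0.0005,0.001,-0.008],"delta_rot":[0,0,0.002],"claw":0},{"offset":[-0.0005,0.001,-0.008],"delta_rot":[-0.003,0,0],"claw":0},{"offset":[-0.0005,0.001,-0.008],"delta_rot":[-0.003,0,0],"claw":0},{"offset":[-0.0005,0.001,-0.008],"delta_rot":[-0.003,0,0],"claw":0},{"offset":[-0.0005,0.001,-0.008],"delta_rot":[-0.003,0,0],"claw":0},{"offset":[0,0.001,-0.008],"delta_rot":[0,0,0],"claw":0}]'
python3 - <<'E'
from rig import *
from h import *
s=read_state();plan([.512,.111,.1625],88.3,1,s); print(s["orientation"])
E
```

```text
clock: 12.65
ee_pos: [0.5134, 0.1197, 0.1644]
orientation: [-1.57, -0.01, -0.028]
force: [-3.7, 0.7, 8.1]
opening: 0.025
pos [0.5134 0.1197 0.1644] jaw 88.42 turn -0.12 tilt 0.59 F [-3.7  0.7  8.1] t 12.65 open 0.025004793025039246
0 [-0.0012, 0.0019, -0.0088] ry 0.0021
[-1.56971941 -0.01030319 -0.02757644]
```

```bash
python3 -m pendant '[{"offset":[-0.001,0.002,-0.007],"delta_rot":[0,0,0.005],"claw":0},{"offset":[-0.0005,0.001,-0.005],"delta_rot":[0,0,0.003],"claw":0},{"offset":[0,-0.02,0],"delta_rot":[0,0,0],"claw":0},{"offset":[0,-0.04,0],"delta_rot":[0,0,0],"claw":0},{"offset":[0,-0.04,0],"delta_rot":[0,0,0],"claw":0},{"offset":[0,-0.03,-0.02],"delta_rot":[0,0,0],"claw":0},{"offset":[0,0,-0.05],"delta_rot":[0,0,0],"claw":0},{"offset":[0,0,-0.05],"delta_rot":[0,0,0],"claw":0},{"offset":[0,0,0],"delta_rot":[0,0,0],"claw":0}]'
python3 - <<'E'
from rig import *
from h import *
s=read_state();plan([.513,-.197,.30],17,7,s); print(s["orientation"])
p,R=pose(s)
for n in ["side","wrist","scene"]:
    d=dict(get_image(n))
    if n=="wrist":
        T=np.eye(4);T[:3,:3]=R.as_matrix();T[:3,3]=p; d["T"]=T@d["hand_eye"]
    np.savez(f"pics/{n}5.npz",**d)
    if n=="side": a=d["frame"][270:405,310:445]
    if n=="wrist": b=d["frame"]
    if n=="scene": c=d["frame"]
cv2.imwrite("pics/c5.png",np.hstack([cv2.resize(a,(380,380),interpolation=3),cv2.resize(b,(420,380))])[:,:,::-1])
d=np.load("pics/side5.npz");W=np.nan_to_num(cloud(d));
t=np.array([.03,1]);t/=np.linalg.norm(t);nn=np.array([t[1],-t[0]])
q=W[...,:2]-np.array([.541,.1675]);X=q@nn;Y=q@t
for xs in (-28,0,28):
    print(xs,[round(float(np.median(W[...,2][(abs(X*1000-xs)<6)&(abs(Y*1000-ys)<6)&(W[...,2]>.03)])*1000),1) for ys in (-55,-33,-11,11,33,55)])
E
```

```text
clock: 13.78
ee_pos: [0.5089, -0.0153, 0.2956]
orientation: [-1.568, -0.006, -0.026]
force: [-0.1, -0.3, -2.3]
opening: 0.0251
pos [ 0.5089 -0.0153  0.2956] jaw 88.51 turn -71.51 tilt 0.37 F [-0.1 -0.3 -2.3] t 13.775 open 0.025102781092748015
0 [0.0013, -0.0006, -0.0259] ry 0.1783
1 [0.0058, -0.0006, -0.0253] ry 0.1783
2 [0.0102, -0.0006, -0.0239] ry 0.1783
3 [0.0143, -0.0006, -0.0217] ry 0.1783
4 [0.0179, -0.0006, -0.0188] ry 0.1783
5 [0.021, -0.0006, -0.0153] ry 0.1783
6 [0.0233, -0.0006, -0.0113] ry 0.1783
[-1.56829671 -0.00588563 -0.02599004]
-28 [57.7, 57.9, 57.8, 58.0, 58.1, 58.2]
0 [57.6, 58.2, 58.2, 58.0, 57.9, 57.6]
28 [57.4, 58.1, 57.6, 58.0, 57.7, 58.0]
```

View pics/c5.png

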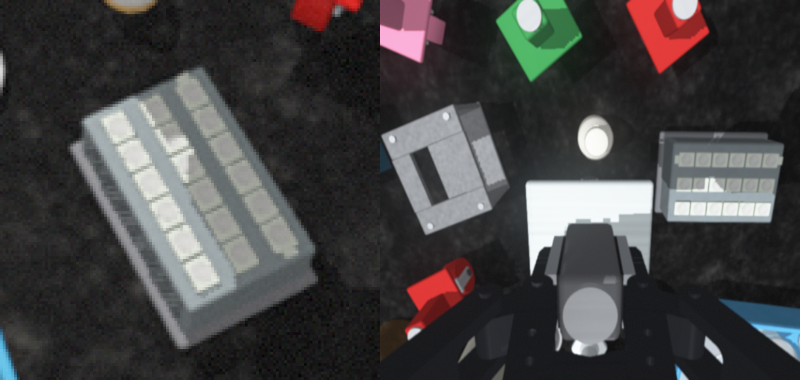

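The side crop (left) shows the edge strip level with the others. Depth gives 57.7–58.2 mm for all six caps, so they are seated. Returning to the rest now.

```bash
python3 -m pendant '[{"offset":[0.001,-0.0005,-0.026],"delta_rot":[0,0.17,0],"claw":0},{"offset":[0.006,-0.0005,-0.025],"delta_rot":[0,0.17,0],"claw":0},{"offset":[0.010,-0.0005,-0.024],"delta_rot":[0,0.17,0],"claw":0},{"offset":[0.014,-0.0005,-0.022],"delta_rot":[0,0.17,0],"claw":0},{"offset":[0.018,-0.0005,-0.019],"delta_rot":[0,0.17,0],"claw":0},{"offset":[0.021,-0.0005,-0.015],"delta_rot":[0,0.17,0],"claw":0},{"offset":[0.020,-0.0005,-0.011],"delta_rot":[0,0.17,0],"claw":0},{"offset":[0,0,0],"delta_rot":[0,0,0],"claw":0}]'
python3 - <<'E'
from rig import *
from h import *
s=read_state();plan([.514,-.197,.25],17,3,s); print(s["orientation"])
E
```

```text
clock: 14.92
ee_pos: [0.5193, -0.1787, 0.294]
orientation: [-1.568, 0.007, -1.221]
force: [-0.6, -0.1, -3.5]
opening: 0.0249
pos [ 0.5193 -0.1787  0.294 ] jaw 20.03 turn -3.03 tilt 0.41 F [-0.6 -0.1 -3.5] t 14.925 open 0.024924046099547688
0 [0.0051, 0.0147, -0.0038] ry 0.0176
1 [0.0052, 0.0147, -0.0037] ry 0.0176
2 [0.0053, 0.0147, -0.0036] ry 0.0176
[-1.56824456  0.00670793 -1.22118073]
```

```bash
python3 -m pendant '[{"offset":[0.005,0.015,-0.004],"delta_rot":[0,0.018,0],"claw":0},{"offset":[0.005,0.015,-0.004],"delta_rot":[0,0.018,0],"claw":0},{"offset":[0.004,0.01,-0.003],"delta_rot":[0,0.01,0],"claw":0},{"offset":[0,0,0],"delta_rot":[0,0,0],"claw":0}]'
python3 - <<'E'
from rig import *
from h import *
s=read_state();plan([.514,-.197,.25],17,3,s); print(s["orientation"])
p,R=pose(s)
D={}
for n in ["side","wrist","scene"]:
    d=dict(get_image(n))
    if n=="wrist":
        T=np.eye(4);T[:3,:3]=R.as_matrix();T[:3,3]=p; d["T"]=T@d["hand_eye"]
    np.savez(f"pics/{n}6.npz",**d); D[n]=d
c=cv2.resize(D["scene"]["frame"][180:400,300:500],(360,396),interpolation=3);b=cv2.resize(D["wrist"]["frame"],(440,396))
cv2.imwrite("pics/c6.png",np.hstack([c,b])[:,:,::-1])
E
```

```text
clock: 15.42
ee_pos: [0.5132, -0.1914, 0.2491]
orientation: [-1.571, 0.01, -1.26]
force: [0.5, 1.9, -2.9]
opening: 0.0251
pos [ 0.5132 -0.1914  0.2491] jaw 17.81 turn -0.81 tilt 0.59 F [ 0.5  1.9 -2.9] t 15.425 open 0.02510104411505767
0 [0.0019, -0.0003, -0.0003] ry 0.0047
1 [0.0019, -0.0003, -0.0003] ry 0.0047
2 [0.0019, -0.0003, -0.0003] ry 0.0047
[-1.57103304  0.01032631 -1.25997991]
```

View pics/c6.png

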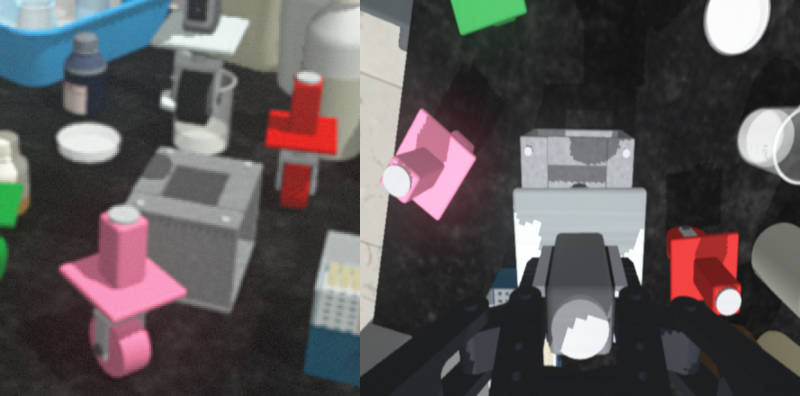

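The roller hangs over the rest. In the right image the opening is partly visible at (577,172) ahead of the flange, whose front edge is at v≈187. I'll measure the flange in the tool frame for its in-hand offset and tilt.

Run:
```python
from h import *
d0=np.load("pics/wrist6.npz")
d={k:d0[k] for k in d0.files}; Tw=d["T"]; d["T"]=d["hand_eye"]; P=np.nan_to_num(cloud(d)) # tool coords
b=d["frame"].min(-1); v,u=np.mgrid[:480,:640]
m=(abs(P[...,1]-.028)<.008)&(u>170+0)&(v>215)&(v<330)&(abs(P[...,2])<.05)&(P[...,0]<-.012)
m=cv2.erode(m.astype(np.uint8),np.ones((3,3)))>0
p=P[m]; A=np.c_[p[:,0],p[:,2],np.ones(len(p))]; c=np.linalg.lstsq(A,p[:,1],rcond=None)[0]
print(m.sum(),"plane y = %.4f x + %.4f z + %.4f"%tuple(c))
print("ext",np.percentile(p,[.5,99.5],axis=0).round(4))
# rest edges in world
d["T"]=Tw; W=np.nan_to_num(cloud(d))
k=(abs(W[...,2]-.0845)<.006)&(v>150)&(v<232)&(u>180)&(u<430)
q=W[k][:,:2]-[.513,-.1967]; a=np.radians(17); X=q@[np.cos(a),np.sin(a)];Y=q@[-np.sin(a),np.cos(a)]
print("rest X",np.percentile(X,[.5,99.5]).round(4),"Y",np.percentile(Y,[.5,99.5]).round(4))
```

```text
9545 plane y = -0.0391 x + 0.0038 z + 0.0261
ext [[-0.032   0.0225 -0.0346]
 [-0.0126  0.0296  0.0352]]
rest X [-0.0562  0.0545] Y [0.0052 0.047 ]
```

Run:
```python
from h import *
for n in ["w3","wrist5","wrist6"]:
    d0=np.load(f"pics/{n}.npz")
    d={k:d0[k] for k in d0.files}; d["T"]=d["hand_eye"]; P=np.nan_to_num(cloud(d))
    m=(abs(P[...,1]-.028)<.008)&(abs(P[...,2])<.034)&(P[...,0]<-.014)&(P[...,0]>-.031)
    p=P[m]; A=np.c_[p[:,0],p[:,2],np.ones(len(p))]; r=np.ones(len(p),bool)
    for _ in range(4):
        c=np.linalg.lstsq(A[r],p[r,1],rcond=None)[0]; e=abs(p[:,1]-A@c); r=e<2.5*np.median(e)
    print(n,m.sum(),c.round(4))
# wheel fork verticality from scene6: contour of flange vs camera
```

```text
w3 8126 [-0.0115  0.0026  0.0266]
wrist5 8107 [-0.0091  0.0035  0.0266]
wrist6 8096 [-0.0059  0.0043  0.0267]
```

The robust fit says the flange is level within 0.01 rad, unchanged from before rolling, and centred in the jaws. The larger first slope came from outliers. Aligning and lowering now.

```bash
cat >> h.py <<'E'
def corr(s,jaw):
    p,R=pose(s);b=np.radians(jaw); z=np.array([np.cos(b),np.sin(b),0]);y=np.array([0,0,-1.]);x=np.cross(y,z)
    print("rotvec tool",(R.inv()*Rn.from_matrix(np.c_[x,y,z])).as_rotvec().round(4))
E
python3 - <<'E'
from rig import *
from h import *
s=read_state();plan([.514,-.197,.25],17,1,s); corr(s,17)
E
```

```text
pos [ 0.5143 -0.1913  0.2506] jaw 17.85 turn -0.85 tilt 0.54 F [ 0.1  1.4 -2.8] t 15.575 open 0.0252710354560732
0 [0.0053, 0.0006, -0.0021] ry 0.0148
rotvec tool [-0.0023  0.0148 -0.0092]
```

```bash
python3 -m pendant '[{"offset":[0.005,0,-0.002],"delta_rot":[-0.002,0.014,-0.008],"claw":0},{"offset":[0,0,0],"delta_rot":[0,0,0],"claw":0}]'
python3 - <<'E'
from rig import *
from h import *
s=read_state();plan([.514,-.197,.205],17,2,s); corr(s,17)
E
```

```text
clock: 15.82
ee_pos: [0.5146, -0.1972, 0.2515]
orientation: [-1.569, -0.0, -1.274]
force: [0.2, -0.4, -3.4]
opening: 0.0248
pos [ 0.5146 -0.1972  0.2515] jaw 17.01 turn -0.01 tilt 0.12 F [ 0.2 -0.4 -3.4] t 15.825 open 0.024812120504752563
0 [-0.0002, 0.0232, -0.0003] ry 0.0001
1 [-0.0002, 0.0232, -0.0003] ry 0.0001
rotvec tool [-0.002   0.0002  0.0003]
```

```bash
python3 -m pendant '[{"offset":[0,0.023,0],"delta_rot":[0,0,0],"claw":0},{"offset":[0,0.022,0],"delta_rot":[0,0,0],"claw":0},{"offset":[0,0,0],"delta_rot":[0,0,0],"claw":0}]'
python3 - <<'E'
from rig import *
from h import *
s=read_state();plan([.514,-.197,.1176],17,5,s); corr(s,17)
d=get_image("scene"); np.savez("pics/scene7.npz",**d); e=get_image("side")
c=cv2.resize(d["frame"][200:360,330:490],(400,400),interpolation=3);b=cv2.resize(e["frame"][110:250,230:370],(400,400),interpolation=3)
cv2.imwrite("pics/c7.png",np.hstack([c,b])[:,:,::-1])
E
```

```text
clock: 16.2
ee_pos: [0.5158, -0.1971, 0.2069]
orientation: [-1.566, -0.001, -1.273]
force: [0.4, -0.2, -2.1]
opening: 0.0249
pos [ 0.5158 -0.1971  0.2069] jaw 17.05 turn -0.05 tilt 0.3 F [ 0.4 -0.2 -2.1] t 16.2 open 0.024910374922042178
0 [-0.0001, 0.0179, -0.0003] ry 0.0002
1 [-0.0001, 0.0179, -0.0003] ry 0.0002
2 [-0.0001, 0.0179, -0.0003] ry 0.0002
3 [-0.0001, 0.0179, -0.0003] ry 0.0002
4 [-0.0001, 0.0179, -0.0003] ry 0.0002
rotvec tool [-0.0051  0.0008  0.0013]
```

View pics/c7.png

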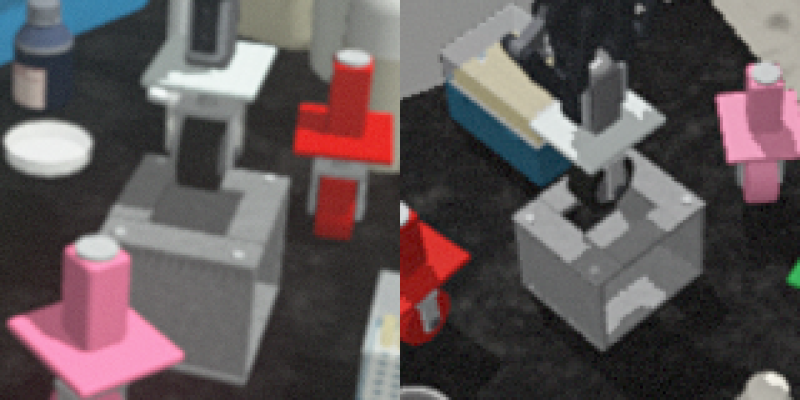

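The wheel (left at 203,150, right at 600,185) is upright and lined up over the opening. Lowering in small steps.

```bash
python3 -m pendant '[{"offset":[0,0.01,-0.0015],"delta_rot":[-0.005,0,0],"claw":0},{"offset":[0,0.015,0],"delta_rot":[0,0,0],"claw":0},{"offset":[0,0.01,0],"delta_rot":[0,0,0],"claw":0},{"offset":[0,0,0],"delta_rot":[0,0,0],"claw":0}]'
python3 - <<'E'
from rig import *
from h import *
s=read_state();plan([.514,-.197,.1176],17,3,s); corr(s,17)
E
```

```text
clock: 16.8
ee_pos: [0.5166, -0.1984, 0.1727]
orientation: [-1.566, -0.004, -1.273]
force: [0.4, 0.2, -3.0]
opening: 0.025
pos [ 0.5166 -0.1984  0.1727] jaw 17.06 turn -0.06 tilt 0.38 F [ 0.4  0.2 -3. ] t 16.8 open 0.024971233259098644
0 [-0.0007, 0.0184, -0.0007] ry 0.0003
1 [-0.0007, 0.0184, -0.0007] ry 0.0003
2 [-0.0007, 0.0184, -0.0007] ry 0.0003
rotvec tool [-0.0052  0.001   0.0041]
```

Inside the opening with no contact force. Continuing with small corrections.

```bash
python3 -m pendant '[{"offset":[-0.0015,0.014,-0.002],"delta_rot":[-0.004,0,0.004],"claw":0},{"offset":[-0.0005,0.014,-0.001],"delta_rot":[0,0,0],"claw":0},{"offset":[-0.0005,0.012,0],"delta_rot":[0,0,0],"claw":0},{"offset":[0,0.008,0],"delta_rot":[0,0,0],"claw":0}]'
python3 - <<'E'
from rig import *
from h import *
s=read_state();plan([.514,-.197,.1176],17,1,s); corr(s,17)
E
```

```text
clock: 17.3
ee_pos: [0.5132, -0.1969, 0.1217]
orientation: [-1.569, -0.0, -1.273]
force: [-0.4, 1.0, -3.5]
opening: 0.0249
pos [ 0.5132 -0.1969  0.1217] jaw 17.06 turn -0.06 tilt 0.08 F [-0.4  1.  -3.5] t 17.3 open 0.024856751250277906
0 [0.0004, 0.0041, 0.0007] ry 0.0011
rotvec tool [-0.0014  0.0011  0.0002]
```

```bash
python3 -m pendant '[{"offset":[0,0.003,0],"delta_rot":[0,0,0],"claw":0},{"offset":[0,0.0015,0],"delta_rot":[0,0,0],"claw":0},{"offset":[0,0,0],"delta_rot":[0,0,0],"claw":0}]'
```

```text
clock: 17.68
ee_pos: [0.5133, -0.1972, 0.118]
orientation: [-1.569, 0.001, -1.274]
force: [0.1, -0.6, -3.5]
opening: 0.0251
```

```bash
python3 -m pendant '[{"offset":[0,0.001,0],"delta_rot":[0,0,0],"claw":0},{"offset":[0,0.001,0],"delta_rot":[0,0,0],"claw":0}]'
```

```text
clock: 17.92
ee_pos: [0.5136, -0.1974, 0.1174]
orientation: [-1.568, 0.001, -1.274]
force: [-5.2, 2.8, 13.5]
opening: 0.0253
```

Flange contact: 13.5 N up at the expected height (0.1174). Releasing.

```bash
python3 -m pendant '[{"offset":[0,-0.0005,0],"delta_rot":[0,0,0],"claw":0},{"offset":[0,0,0],"delta_rot":[0,0,0],"claw":0.5},{"offset":[0,0,0],"delta_rot":[0,0,0],"claw":0.8},{"offset":[0,0,0],"delta_rot":[0,0,0],"claw":1},{"offset":[0,0,0],"delta_rot":[0,0,0],"claw":1},{"offset":[0,0,0],"delta_rot":[0,0,0],"claw":1},{"offset":[0,0,0],"delta_rot":[0,0,0],"claw":1}]'
python3 - <<'E'
from rig import *
from h import *
s=read_state();plan([.514,-.196,.1176],17,1,s)
d=get_image("wrist");cv2.imwrite("pics/w8.png",cv2.resize(d["frame"],(480,360))[:,:,::-1])
E
```

```text
clock: 18.8
ee_pos: [0.5148, -0.1978, 0.1184]
orientation: [-1.566, -0.0, -1.273]
force: [-0.6, -0.1, -0.2]
opening: 0.0855
pos [ 0.5148 -0.1978  0.1184] jaw 17.04 turn -0.04 tilt 0.29 F [-0.6 -0.1 -0.2] t 18.8 open 0.08549994048574489
0 [-0.0019, 0.0008, -0.0002] ry 0.0006
```

View pics/w8.png

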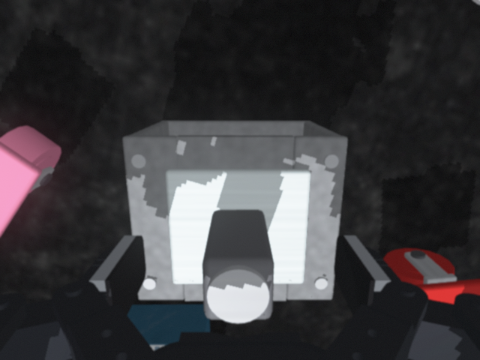

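The roller stands square in the rest (handle at 238,295), with the fingers clear on both sides at (118,270) and (362,270). Retreating straight up.

```bash
python3 -m pendant '[{"offset":[0,-0.02,0],"delta_rot":[0,0,0],"claw":1},{"offset":[0,-0.04,0],"delta_rot":[0,0,0],"claw":1},{"offset":[0,-0.05,0],"delta_rot":[0,0,0],"claw":1},{"offset":[0,-0.04,0],"delta_rot":[0,0,0],"claw":1},{"offset":[0,0,0],"delta_rot":[0,0,0],"claw":1},{"offset":[0,0,0],"delta_rot":[0,0,0],"claw":1}]'
python3 - <<'E'
from rig import *
from h import *
s=read_state(); d=dict(get_image("wrist")); p,R=pose(s)
T=np.eye(4);T[:3,:3]=R.as_matrix();T[:3,3]=p; d["T"]=T@d["hand_eye"]
f=d["frame"].astype(int); W=np.nan_to_num(cloud(d)); b=f.min(-1)
q=W[...,:2]-[.513,-.1967]; r=np.hypot(q[...,0],q[...,1])
def out(name,k,h):
    n,l,st,ce=cv2.connectedComponentsWithStats(k.astype(np.uint8),connectivity=4);k=l==1+np.argmax(st[1:,4])
    v,u=np.nonzero(k);pp=cast(d,np.c_[u,v],h); r=cv2.minAreaRect((pp[:,:2]*1000).astype(np.float32))
    print(name,k.sum(),np.round(r[0],1),np.round(r[1],1),round(r[2],1),"medz",np.median(W[k][:,2]).round(4))
out("top",(abs(W[...,2]-.142)<.006)&(r<.04),.142)
k=(abs(W[...,2]-.0855)<.008)&(r<.08); out("rest",k,.084)
k=(abs(W[...,2]-.090)<.006)&(r<.06)&(b>200); out("flange",k,.090)
e=get_image("side");np.savez("pics/side9.npz",**e);W2=np.nan_to_num(cloud(e))
t=np.array([.03,1]);t/=np.linalg.norm(t);nn=np.array([t[1],-t[0]]);q=W2[...,:2]-np.array([.541,.1675]);X=q@nn;Y=q@t
for xs in (-28,0): print(xs,[round(float(np.median(W2[...,2][(abs(X*1000-xs)<6)&(abs(Y*1000-ys)<6)&(W2[...,2]>.03)])*1000),1) for ys in (-55,-33,-11,11,33,55)])
cv2.imwrite("pics/c9.png",np.hstack([cv2.resize(d["frame"],(400,300)),cv2.resize(e["frame"],(400,300))])[:,:,::-1])
E
```

```text
clock: 19.6
ee_pos: [0.5138, -0.199, 0.2785]
orientation: [-1.562, -0.002, -1.275]
force: [0.4, 0.9, 0.3]
opening: 0.0854
top 1623 [ 514.  -195.9] [25.7 26. ] 16.8 medz 0.1445
rest 15921 [ 512.8 -196.8] [111.7  94.3] 17.0 medz 0.0853
flange 4926 [ 514.8 -197.8] [72.6 64.1] 16.9 medz 0.0906
-28 [58.1, 57.5, 58.0, 58.1, 58.0, 57.9]
0 [58.5, 57.6, 58.3, 58.0, 58.0, 57.8]
```

View pics/c9.png

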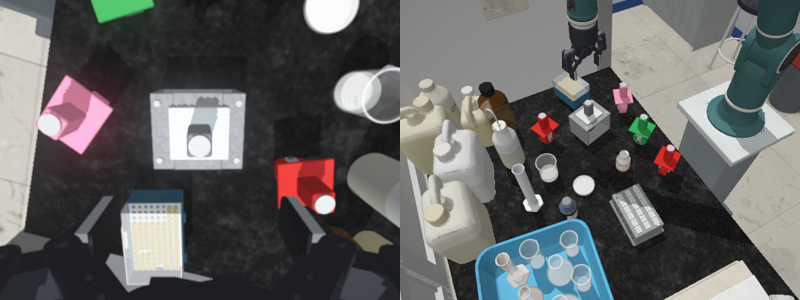

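The roller hangs in its rest (200,135 left, 590,110 right). The flange is at the same height as at the start and about 2 mm from centre. All caps read 58 mm, and the bottles, beaker and dish are unmoved. Handing in.

```bash
python3 -c "
from rig import *
print(sign_off())"
```

```text
the job is handed in; nothing more can be done
None
```

I rolled the edge strip flat, hung the roller back in its rest and handed the job in at about 20 s. The hand-in reports no verdict.

**What I did:** I took the grey roller out of its rest, lowered it onto cap 1 and rolled to cap 6 and back. The wrist force was roughly 10–12 N after allowing for the roller's weight. I then lowered the roller into the rest, released it and backed off straight up.

**Last checks:**
- **Caps:** all six edge caps read 57.5–58.1 mm, level with the middle strip.
- **Roller:** the flange is at its starting height and about 2 mm from the rest's centre. The handle top is level and within about 1.5 mm of centre.
- **Robot:** the gripper is clear above the rest, with no contact force.
- **Bystanders:** the bottles, beaker and dish look unmoved in the side view; I did not re-measure their positions.

**Readings that disagreed or showed problems:**
- The scene and side cameras differed by about 5 mm on the rest. I used the wrist camera's values, which matched the given sizes.
- One flange-tilt fit gave 0.04 rad. A fit without outliers gave less than 0.01 rad, unchanged from before rolling.
- While rolling, the tool drifted about 1–2 mm sideways, with 2–4 N of side force and up to 1.4° of tilt. I corrected this as I went.
- The wheel's turn can't be read directly. I inferred it from about 110 mm of travel each way under pressure.

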